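Press a spacer block home against a spring plunger and hold it

ROBOT

A 6-joint arm with a two-finger parallel gripper is mounted at the origin on a cart in front of the work surface, level with it; the furniture and walls round the work are solid. World frame = base frame: x ahead of the robot, y to its left, z up, the work surface at z = 0. Lengths are in m, angles in degrees, forces in N, time in s.
With the tool pointing down it reaches from about 0.375 to 0.9 m from the base axis. Payload 3.1 kg.
Tool frame: the origin (TCP) lies on the centre line of the jaws, within the pads' length; the fingertips stand 8 mm ahead of it and the grasp point (between the pads) lies 11 mm behind it (bot.tip_extent is the distance from the TCP to the fingertips, in m); z points along the fingers, y is the line along which they close (so a half turn about z gives the same grasp; the last joint's range is limited). The gripper opens to 87 mm and grips with 3 to 60 N. Pads are 19 mm wide; open, the fingers measure 117 mm over their backs; the gripper's body (75 mm by 190 mm) begins 51 mm behind the grasp point.
Start: joints at [56.179, 30.224, 82.088, -0, 67.689, -10.227], TCP at [0.25, 0.573, 0.231] pointing down, gripper open.
Joint ranges: [-176.69, 176.69], [-43.24, 126.21], [12.49, 139.97], [-82, 262], [0, 151.66], [-163.58, 163.58]. Speed limits (degrees/s): [159.86, 159.86, 180, 180, 180, 180].

INTERFACE

Orientations are given as a 3x3 rotation matrix whose columns are the frame's x, y, z axes.
In Python, from rig import bot, vision, workorder gives the robot as it stands.
- The arm moves only by the shell command python3 -m handwheel 'ROWS'. ROWS is JSON, a list of rows, each an object with "delta_rot": the turn, a rotation vector about the tool's x, y, z in rad, a list of three; "xyz": the shift along the tool's x, y, z in mm, a list of three; "hand": the closure, from -1 (fully open) to 1 (shut). A call has exactly 5 rows; each row is the pose to reach, as a shift and turn from the pose commanded when the call began, along the tool's axes at that moment; what a row does not reach only later rows make up. A row lasts 1/8 s, in which the tool goes at most 62.5 mm and 10.7 degrees, less where a joint would pass 70% of its speed; a pose out of reach is approached as far as the arm can. A call with a gripper value outside its range is refused whole. The fingers move at their own pace and stop on an object; the grip force is fixed at half the most. Time passes only in rows, so rows that repeat a pose let the fingers close, or fill a call up. It gives the time, the measured TCP pose, the force, the opening and the grip force at its end, in the units of the state.
- bot.read_state(): the state, without advancing time (a new reading comes with each control period).
- vision.capture(name): name is "side" or "top"; returns the picture (400x640x3 uint8, red, green, blue); there is no depth.
- vision.camera_model(name): a dict with "camera_matrix" (3x3 intrinsics, pixels), "dist_coeffs" ([k1, k2, p1, p2, k3] as OpenCV has them; the pictures are not rectified), "camera_from_world" (4x4, takes a point from world to camera coordinates). Camera axes: x right, y up, looking along -z (the intrinsics and any distortion apply to the point x, -y, -z); pixel columns grow to the right and rows downward; lengths in m; the calibration is good to about 2 mm. A picture is of the moment at which its call begins. camera_model takes no time and is no camera call.
- workorder.hand_in(): hands the job in; it is judged then, once.
The state is a dict: "time_s": time; "joint_positions": joint angles; "qvel": joint speeds; "tau": joint torques, N m; "position": TCP position; "tcp_rot": TCP orientation; "force": force on the tool from outside, world axes, zero at the start; "moment": the same for the moment, N m; "opening": opening from 0.0 (shut) to 1.0 (fully open); "grasp_force": force on a finger pad.
Only numpy, scipy, OpenCV 4.12 (cv2) and the standard library are available. Lean on these libraries where they do the work, as an engineer would, in place of code of your own. Each camera call takes 0.05 s, during which the arm holds its last target. There are 200 camera calls.

TASK

Pick up the long flat spacer block, bring it end-on into the mouth of the print nest, and press it against the spring plunger until its end meets the hard stop squarely. Do it without ramming the stop or disturbing the other blocks, the tape roll or the magnifier, and finish while holding: keep the block gripped and pressed firmly against the stop, for if you let go the spring pushes it out.

Things in the scene. Friction and masses are not known exactly. Their poses are not given: they have to be found in the camera images.
- long_block_center (a point): Centre (half-way up) of the loose long flat spacer block, light grey, a small round hole in its top, 20 x 50 x 12 mm, 25 to 50 g. It starts flat on the table, its centre 6 mm up. Its own x axis runs across its 20 mm width, y along its 50 mm length, z up. Either end may go first. It is the only block 50 mm long.
- long_block: The same block; origin at the centre of its underside, axes as above.
- nest: Print nest: fixed aluminium base plate 140 x 80 x 8 mm (length along its x), blue spring housing (46 mm high) at its +x end; before the mouth (-x) the plate is bare, its top 8 mm up. Origin at the centre of the plate's underside, on the table; x is the pressing direction, towards plunger and stop; z up. Nothing carries the block there: hold it flat, length along x, centre 30 mm above the table. Home, its centre is at x = -5 mm, y = 0.
- mouth (a point): Middle of the mouth, between the front edges of two blue cheeks, 30 mm above the table, 8 mm before the stop face; axes as the nest's. Cheeks 26 mm apart, 8 mm thick, tops 42 mm above the table; a sill 19 mm above the table lies between them. Grip the block 0 to 10 mm behind its centre (the end that goes in is the front) so the fingers stay clear.
- end_stop: Hard stop: fixed dark steel plate on the nest, 42 mm wide, from 8 to 44 mm above the table. Origin at the centre of its flat face, 30 mm above the table, 20 mm ahead (+x) of the nest's origin; x points into it along the pressing direction, z up. The plunger comes out through it. With the long block home its centre is at x = -25 mm, y = 0, z about 0.
- plunger (a joint): How far the brass plunger (10 mm thick, 30 mm above the table, on the nest's mid-line) is pressed in, m: 0 = out, tip 12 mm before the stop face; 0.012 = the block's end is on the stop. Spring: 2.4 N to start, 0.4 N more per mm, 7.2 N at the stop; any further push goes into the stop. A good final push is 10 to 20 N in all. A red button behind moves with it.
- wide_block: Bystander: loose light grey spacer block 25 x 40 x 18 mm; origin at the centre of its underside. Not to be moved.
- cube_block: Bystander: loose light grey spacer block 30 x 30 x 30 mm; origin at the centre of its underside. Not to be moved.
- tape_roll: Bystander: loose roll of masking tape lying flat, 104 mm across, 25 mm high; origin at the centre of its underside. Not to be moved.
- magnifier: Bystander: loose small black folding magnifier, 40 x 40 x 42 mm, behind the nest; origin at the centre of its underside. Not to be moved.
Mind the look-alikes: they are no part of the job. What is shaped like the long_block but pink or purple is not meant.

How it is judged:
By the outcome, as a careful person would: the job done as asked, in the order asked, and still so for the second after the job is handed in, while the arm keeps its last pose, push and grip.
It also fails if it takes over 54 s, if anything falls off the work surface, if the arm or the gripper's body presses on something with over 40 N, if the wrist force passes 120 N, or if a joint passes its speed limit or range.

## Working session

There is one attempt and no reset: what is moved stays moved. The work goes in short steps, Python scripts to look and compute and a shell command to move; the robot and the scene stay as the last step left them, time stands still between calls to the robot, and variables do not carry over. Pictures are saved under pics/ and viewed, at most 10 in all, crops included, and the job is handed in when it is done.

```bash
mkdir -p pics; ls
python3 - <<'E'
from rig import bot, vision, workorder
import cv2,json
for n in("side","top"):
    cv2.imwrite(f"pics/{n}0.png",vision.capture(n)[:,:,::-1]); m=vision.camera_model(n); print(n,m)
s=bot.read_state();print(s)
E
```

```text
pics
side {'camera_matrix': array([[447.35101805,   0.        , 321.6778825 ],
       [  0.        , 447.35101805, 195.09045404],
       [  0.        ,   0.        ,   1.        ]]), 'dist_coeffs': array([-0.10140087,  0.        ,  0.        ,  0.        ,  0.        ]), 'camera_from_world': array([[ 0.98828719, -0.15241649,  0.00759265, -0.57562905],
       [ 0.07398611,  0.5220625 ,  0.84969218, -0.02195991],
       [-0.13347094, -0.83917815,  0.52722438, -1.28121633],
       [ 0.        ,  0.        ,  0.        ,  1.        ]])}
top {'camera_matrix': array([[388.3294108 ,   0.        , 324.59183798],
       [  0.        , 388.3294108 , 200.49476526],
       [  0.        ,   0.        ,   1.        ]]), 'dist_coeffs': array([-0.08141122,  0.        ,  0.        ,  0.        ,  0.        ]), 'camera_from_world': array([[-2.93583467e-02, -9.99568889e-01, -3.50823945e-04,
        -7.83507516e-02],
       [ 9.77806023e-01, -2.87919853e-02,  2.07524465e-01,
        -5.46053736e-01],
       [-2.07445100e-01,  5.74953743e-03,  9.78229765e-01,
        -9.64651915e-01],
       [ 0.00000000
[... 159 characters left out ...]
, -1.64113595e-03,
        6.76878494e+01, -1.02263443e+01]), 'qvel': array([-0.03534721, -0.0272222 , -0.13159068,  0.01554092,  0.09893068,
       -0.01046923]), 'tau': array([-4.35556840e-04, -4.40988743e+01, -1.77149820e+01,  6.34775637e-02,
        5.34046255e-02, -6.94601317e-05]), 'position': array([0.24977048, 0.572203  , 0.22965922]), 'tcp_rot': array([[-9.16398859e-01,  4.00264890e-01, -1.07212814e-03],
       [ 4.00266195e-01,  9.16397434e-01, -1.64781728e-03],
       [ 3.22932078e-04, -1.93919453e-03, -9.99998068e-01]]), 'force': array([-0.37425305, -0.00461345, -0.83403616]), 'moment': array([0.00886682, 0.00134283, 0.03270733]), 'grasp_force': 0.0, 'opening': 1.004891688954258}
```

View pics/side0.png

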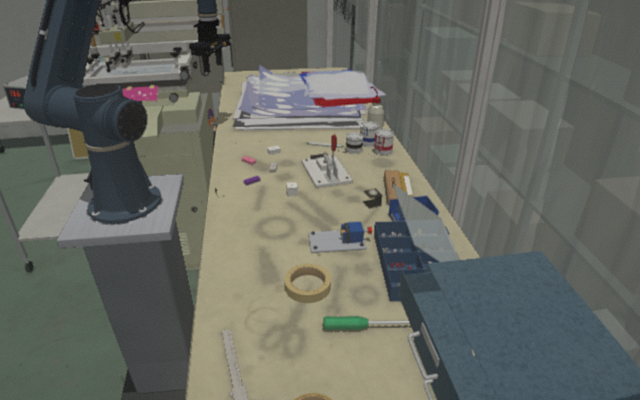

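View pics/top0.png

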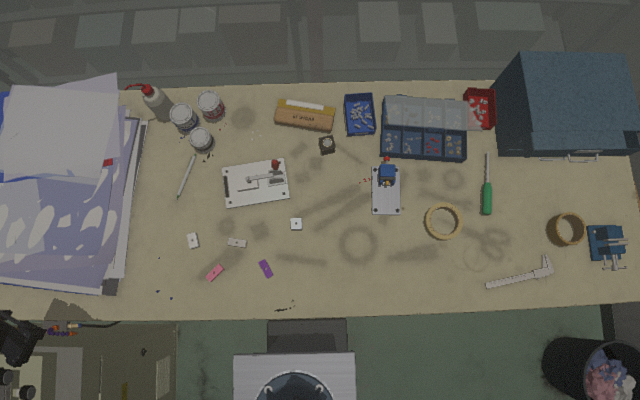

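Candidates: light grey blocks at top (237,242), (193,241) and (296,224, a cube), plus a pink one at (215,272) and a purple one at (265,269). The nest is at (386,188), with its housing away from the robot. By shape (237,242) looks like the long block, so I'll check it in a close crop.

```bash
cat > h.py <<'E'
import numpy as np, cv2
from rig import bot, vision
def px2w(n,uv,z):
    m=vision.camera_model(n); T=m["camera_from_world"]
    p=cv2.undistortPoints(np.array(uv,float).reshape(-1,1,2),m["camera_matrix"],m["dist_coeffs"])[:,0]
    d=np.c_[p[:,0],-p[:,1],-np.ones(len(p))]@T[:3,:3]; o=-T[:3,:3].T@T[:3,3]
    return o+d*((z-o[2])/d[:,2])[:,None]
def w2px(n,P):
    m=vision.camera_model(n); T=m["camera_from_world"]
    c=np.atleast_2d(P)@T[:3,:3].T+T[:3,3]; c=c*[1,-1,-1]
    return cv2.projectPoints(c,np.zeros(3),np.zeros(3),m["camera_matrix"],m["dist_coeffs"])[0][:,0]
E
python3 - <<'E'
from h import *
im=cv2.imread("pics/top0.png"); s=cv2.imread("pics/side0.png")
a=cv2.resize(im[225:260,180:250],None,fx=8,fy=8,interpolation=cv2.INTER_CUBIC)
b=cv2.resize(im[150:220,360:412],None,fx=8,fy=8,interpolation=cv2.INTER_CUBIC)
c=cv2.resize(s[220:260,300:380],(560,280),interpolation=cv2.INTER_CUBIC)
o=np.zeros((560,980,3),np.uint8);o[:280,:560]=a;o[280:560,:560]=c;o[:,564:980]=b
cv2.imwrite("pics/crop1.png",cv2.resize(o,(784,448)))
# blob fit light grey
hsv=cv2.cvtColor(im,cv2.COLOR_BGR2HSV)
m=((hsv[...,2]>170)&(hsv[...,1]<40)).astype(np.uint8)
n,l,st,ce=cv2.connectedComponentsWithStats(m)
for i in range(1,n):
    if 15<st[i,4]<3000 and 170<ce[i,0]<420 and 150<ce[i,1]<290:
        pts=np.argwhere(l==i)[:,::-1].astype(np.float32); print(st[i],ce[i],cv2.minAreaRect(pts))
E
```

```text
[291 218  10  11  94] [295.68085106 222.92553191] ((295.5, 223.0), (10.0, 9.0), 90.0)
```

View pics/crop1.png

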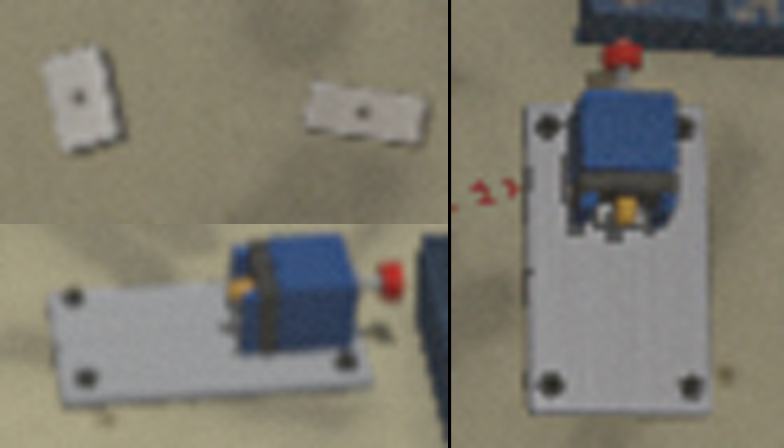

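The crop shows the block at top (236.7,242.5) is slim with a hole and about 18 x 7 px, so it is the long block. The one at (192,240) is the shorter, wider one. The nest plate spans about (372,166) to (400,214), with its mouth facing the robot.

```bash
cat >> h.py <<'E'
def rect(im,box,thr,z,hsvmax=255,up=8):
    x0,y0,x1,y1=box; g=cv2.resize(im[y0:y1,x0:x1],None,fx=up,fy=up,interpolation=cv2.INTER_CUBIC)
    h=cv2.cvtColor(g,cv2.COLOR_BGR2HSV); m=((h[...,2]>thr)&(h[...,1]<hsvmax)).astype(np.uint8)
    n,l,st,_=cv2.connectedComponentsWithStats(m); i=1+np.argmax(st[1:,4])
    c=max(cv2.findContours((l==i).astype(np.uint8),0,1)[0],key=cv2.contourArea)
    r=cv2.boxPoints(cv2.minAreaRect(c)); 
    return r/up+[x0,y0]-.5+.5/up
E
python3 - <<'E'
from h import *
im=cv2.imread("pics/top0.png")
for p in [(237,242),(233,245),(230,235),(380,205),(368,205)]: print(p,im[p[1],p[0]],cv2.cvtColor(im,cv2.COLOR_BGR2HSV)[p[1],p[0]])
def show(P):
    print(P.round(4).tolist(),'c',P.mean(0).round(4))
    for i in(0,1): d=P[i+1]-P[i]; print(' len',np.linalg.norm(d).round(4),'ang',np.degrees(np.arctan2(d[1],d[0])).round(1))
for s in(35,50,65):
    show(px2w("top",rect(im,(222,230,252,255),120,0.012,s),.012))
    show(px2w("top",rect(im,(365,158,408,220),100,0.008,s),.008))
c=lambda x,y:(360+(x-451)/6.4-.5,150+y/6.4-.5)
print("plate",px2w("top",[c(526,103),c(709,106),c(711,411),c(529,412)],.008))
print("holes",px2w("top",[c(547,126),c(684,127),c(691,386),c(550,385)],.008))
print("block hole",px2w("top",[(363/6.4+179.5,112/6.4+224.5)],.012))
print("stop top",px2w("top",[c(579,182),c(680,182)],.044))
d=lambda x,y:(300+x/5.6-.5,220+(y-224)/5.6-.5)
print("side plate",px2w("side",[d(52,290),d(65,400),d(368,380)],.008)); print("side holes",px2w("side",[d(73,297),d(86,377),d(346,360)],.008))
for n in("top","side"):
    T=vision.camera_model(n)["camera_from_world"];print(n,-T[:3,:3].T@T[:3,3])
E
```

```text
(237, 242) [ 96 108 112] [ 23  36 112]
(233, 245) [136 142 145] [ 20  16 145]
(230, 235) [ 98 118 124] [ 23  53 124]
(380, 205) [145 144 146] [165   3 146]
(368, 205) [107 129 135] [ 24  53 135]
[[0.4392, 0.1742, 0.012], [0.4608, 0.171, 0.012], [0.4511, 0.1199, 0.012], [0.4297, 0.1233, 0.012]] c [0.4452 0.1471 0.012 ]
 len 0.0218 ang -8.4
 len 0.052 ang -100.7
[[0.6659, -0.2278, 0.008], [0.6651, -0.3111, 0.008], [0.508, -0.3024, 0.008], [0.5092, -0.2216, 0.008]] c [ 0.587  -0.2658  0.008 ]
 len 0.0833 ang -90.6
 len 0.1573 ang 176.8
[[0.4381, 0.1765, 0.012], [0.4654, 0.1727, 0.012], [0.4553, 0.1175, 0.012], [0.4281, 0.1216, 0.012]] c [0.4467 0.1471 0.012 ]
 len 0.0276 ang -8.0
 len 0.0561 ang -100.3
[[0.6661, -0.2261, 0.008], [0.6656, -0.3127, 0.008], [0.507, -0.3045, 0.008], [0.5078, -0.2206, 0.008]] c [ 0.5866 -0.266   0.008 ]
 len 0.0866 ang -90.3
 len 0.1588 ang 177.0
[[0.4804, 0.1884, 0.012], [0.4783, 0.1064, 0.012], [0.411, 0.106, 0.012], [0.4129, 0.1869, 0.012]] c [0.4456 0.1469 0.012 ]
 len 0.082 ang -91.5
 len 0.0673 ang -179.6
[[0.6749, -0.2115, 0.008], [0.6717, -0.3336, 0.
[... 233 characters left out ...]
19335  0.008     ]
 [ 0.51263295 -0.22276131  0.008     ]]
holes [[ 0.63986749 -0.23771224  0.008     ]
 [ 0.63775627 -0.2981934   0.008     ]
 [ 0.52186053 -0.2932889   0.008     ]
 [ 0.52412763 -0.23244277  0.008     ]]
block hole [[0.44548028 0.14756693 0.012     ]]
stop top [[ 0.60430278 -0.24473272  0.044     ]
 [ 0.6031078  -0.28760942  0.044     ]]
side plate [[ 0.51413365 -0.22344043  0.008     ]
 [ 0.50938745 -0.30412725  0.008     ]
 [ 0.64352242 -0.30960417  0.008     ]]
side holes [[ 0.52301642 -0.2301854   0.008     ]
 [ 0.52069011 -0.28952317  0.008     ]
 [ 0.63711624 -0.29422458  0.008     ]]
top [ 0.33152207 -0.08849264  1.05694324]
side [ 0.3995064  -1.15143966  0.6985182 ]
```

```bash
cat >> h.py <<'E'
from scipy.spatial.transform import Rotation as Ro
def go(x,y,z,yaw):
    s=bot.read_state(); R=np.array(s["tcp_rot"]); a=np.radians(yaw)
    Y=np.array([np.cos(a),np.sin(a),0]); Z=np.array([0,0,-1.]); T=np.c_[np.cross(Y,Z),Y,Z]
    print("t",s["time_s"],"pos",s["position"].round(4),"yaw",np.degrees(np.arctan2(R[1,1],R[0,1])).round(2),"f",s["force"].round(1),"open",round(s["opening"],3),"grip",round(s["grasp_force"],1))
    print("xyz mm",(R.T@(np.array([x,y,z])-s["position"])*1000).round(1),"rot",Ro.from_matrix(R.T@T).as_rotvec().round(4))
E
python3 -c "
from h import *
go(.4443,.1423,.13,-10.5)
print(px2w('top',[(193,241),(296,224),(215,272),(265,269),(443,221),(327,145)],.01).round(3))"
```

```text
t 0.1 pos [0.2498 0.5722 0.2297] yaw 66.41 f [-0.4 -0.  -0.8] open 1.005 grip 0.0
xyz mm [-350.4 -315.9  100.2] rot [-1.9000e-03  1.0000e-03  1.3422e+00]
[[ 0.451  0.267  0.01 ]
 [ 0.49  -0.015  0.01 ]
 [ 0.367  0.204  0.01 ]
 [ 0.371  0.07   0.01 ]
 [ 0.486 -0.418  0.01 ]
 [ 0.715 -0.106  0.01 ]]
```

```bash
python3 -m handwheel '[{"xyz":[-35,-32,10],"delta_rot":[0,0,0.17],"hand":0},{"xyz":[-75,-68,20],"delta_rot":[0,0,0.34],"hand":0},{"xyz":[-115,-104,32],"delta_rot":[0,0,0.51],"hand":0},{"xyz":[-155,-140,44],"delta_rot":[0,0,0.68],"hand":0},{"xyz":[-195,-176,56],"delta_rot":[0,0,0.85],"hand":0}]'; python3 -c "
from h import *
go(.4443,.1423,.13,-10.5)"
```

```text
time_s: 0.72
position: [0.3588, 0.3319, 0.1741]
tcp_rot: [[-0.299, 0.954, 0.0], [0.954, 0.299, -0.0], [-0.0, 0.0, -1.0]]
force: [-0.0, 0.5, 0.1]
opening: 0.546
grasp_force: 0.0
t 0.725 pos [0.3588 0.3319 0.1741] yaw 17.41 f [-0.   0.5  0.1] open 0.546 grip 0.0
xyz mm [-206.5   24.9   44.1] rot [1.000e-04 1.000e-04 4.872e-01]
```

```bash
python3 -m handwheel '[{"xyz":[-50,6,11],"delta_rot":[0,0,0.16],"hand":0},{"xyz":[-105,13,22],"delta_rot":[0,0,0.33],"hand":0},{"xyz":[-155,19,33],"delta_rot":[0,0,0.487],"hand":0},{"xyz":[-206,25,44],"delta_rot":[0,0,0.487],"hand":0},{"xyz":[-206,25,44],"delta_rot":[0,0,0.487],"hand":0}]'
python3 - <<'E'
from h import *
go(.4443,.1423,.04,-10.5)
im=vision.capture("top")[:,:,::-1]
cv2.imwrite("pics/b.png",cv2.resize(im[215:265,195:275],None,fx=8,fy=8,interpolation=cv2.INTER_CUBIC))
E
```

```text
time_s: 1.35
position: [0.4464, 0.1419, 0.1298]
tcp_rot: [[0.183, 0.983, -0.0], [0.983, -0.183, -0.0], [-0.0, -0.0, -1.0]]
force: [-0.6, 0.4, -0.2]
opening: 0.501
grasp_force: 0.0
t 1.35 pos [0.4464 0.1419 0.1298] yaw -10.53 f [-0.6  0.4 -0.2] open 0.501 grip 0.0
xyz mm [ 0.  -2.1 89.8] rot [-0.0003  0.0004 -0.0006]
```

View pics/b.png

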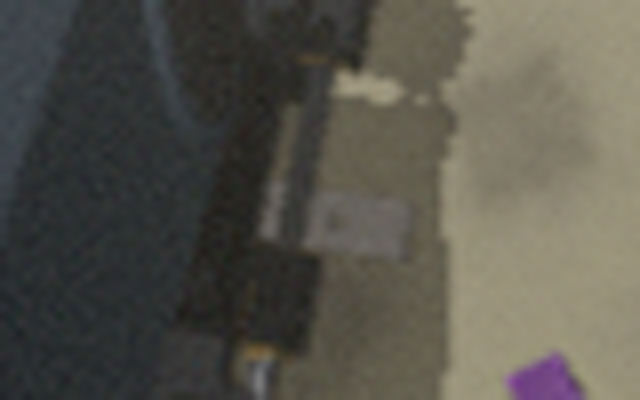

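The fingers sit over the block, which shows at crop (340,220), so the estimate holds. I'll descend.

```bash
python3 -m handwheel '[{"xyz":[0,-2,40],"delta_rot":[0,0,0],"hand":0},{"xyz":[0,-2,75],"delta_rot":[0,0,0],"hand":0},{"xyz":[0,-2,100],"delta_rot":[0,0,0],"hand":0},{"xyz":[0,-2,112],"delta_rot":[0,0,0],"hand":0},{"xyz":[0,-2,112],"delta_rot":[0,0,0],"hand":0}]'
python3 - <<'E'
from h import *
go(.4443,.1423,.0095,-10.5)
E
```

```text
time_s: 2.02
position: [0.4422, 0.1459, 0.0183]
tcp_rot: [[0.176, 0.984, -0.001], [0.984, -0.176, -0.0], [-0.0, -0.001, -1.0]]
force: [0.5, 0.3, 0.9]
opening: 0.501
grasp_force: 0.0
t 2.025 pos [0.4422 0.1459 0.0183] yaw -10.11 f [0.5 0.3 0.9] open 0.501 grip 0.0
xyz mm [-3.2  2.7  8.8] rot [-0.0014  0.0003  0.0067]
```

```bash
python3 -m handwheel '[{"xyz":[-2,2.5,4],"delta_rot":[0,0,0],"hand":0},{"xyz":[-3,2.5,8],"delta_rot":[0,0,0],"hand":0},{"xyz":[-3,2.5,8.5],"delta_rot":[0,0,0],"hand":0},{"xyz":[-3,2.5,8.5],"delta_rot":[0,0,0],"hand":0},{"xyz":[-3,2.5,8.5],"delta_rot":[0,0,0],"hand":0}]'
python3 - <<'E'
from h import *
go(.4443,.1423,.0095,-10.5)
E
```

```text
time_s: 2.65
position: [0.4449, 0.1417, 0.0102]
tcp_rot: [[0.177, 0.984, 0.0], [0.984, -0.177, 0.0], [0.0, 0.0, -1.0]]
force: [-0.7, -1.3, -0.2]
opening: 0.501
grasp_force: 0.0
t 2.65 pos [0.4449 0.1417 0.0102] yaw -10.21 f [-0.7 -1.3 -0.2] open 0.501 grip 0.0
xyz mm [ 0.5 -0.7  0.7] rot [ 0.0003 -0.0001  0.005 ]
```

```bash
python3 -m handwheel '[{"xyz":[0,0,0],"delta_rot":[0,0,0],"hand":1},{"xyz":[0,0,0],"delta_rot":[0,0,0],"hand":1},{"xyz":[0,0,0],"delta_rot":[0,0,0],"hand":1},{"xyz":[0,0,0],"delta_rot":[0,0,0],"hand":1},{"xyz":[0,0,0],"delta_rot":[0,0,0],"hand":1}]'; python3 -m handwheel '[{"xyz":[0,0,-10],"delta_rot":[0,0,0],"hand":1},{"xyz":[0,0,-30],"delta_rot":[0,0,0],"hand":1},{"xyz":[0,0,-60],"delta_rot":[0,0,0],"hand":1},{"xyz":[0,0,-90],"delta_rot":[0,0,0],"hand":1},{"xyz":[0,0,-90],"delta_rot":[0,0,0],"hand":1}]'
python3 - <<'E'
from h import *
# pre-place: nest centre, yaw
go(.50,-.2620,.10,-92.6)
cv2.imwrite("pics/g.png",vision.capture("side")[110:260,200:400,::-1].repeat(4,0).repeat(4,1))
E
```

```text
time_s: 3.28
position: [0.4447, 0.1417, 0.0101]
tcp_rot: [[0.177, 0.984, -0.0], [0.984, -0.177, -0.0], [-0.0, -0.0, -1.0]]
force: [-0.4, -0.1, -0.2]
opening: 0.223
grasp_force: 30.0
time_s: 3.9
position: [0.4463, 0.1419, 0.1024]
tcp_rot: [[0.177, 0.984, 0.006], [0.984, -0.177, 0.0], [0.001, 0.005, -1.0]]
force: [-0.0, -0.4, -0.7]
opening: 0.226
grasp_force: 30.0
t 3.9 pos [0.4463 0.1419 0.1024] yaw -10.19 f [-0.  -0.4 -0.7] open 0.226 grip 30.0
xyz mm [-388.   124.3    2.5] rot [ 0.0035 -0.005   1.4383]
```

View pics/g.png

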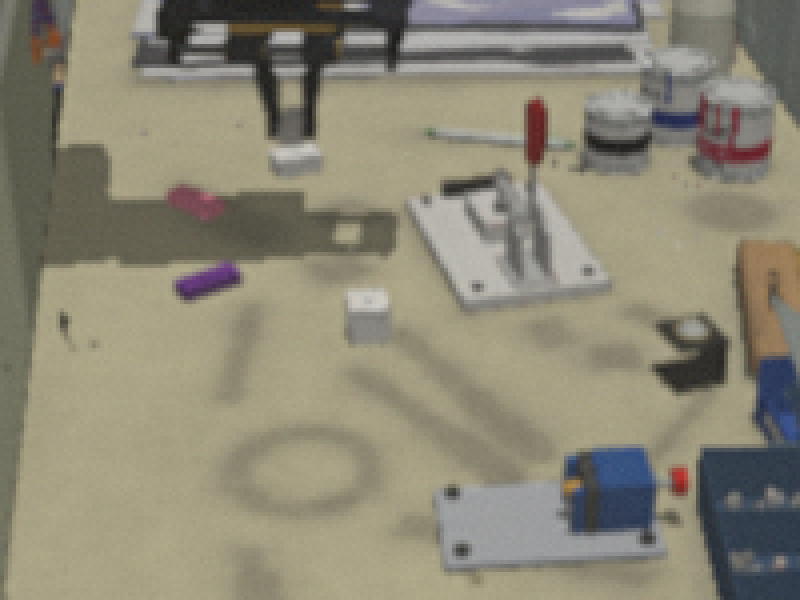

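The block is held (opening 0.226, about 19.7 mm) and clear of the table, at crop (291,125). Carrying it to in front of the mouth.

```bash
python3 -m handwheel '[{"xyz":[-40,13,0],"delta_rot":[0,0,0.16],"hand":1},{"xyz":[-85,28,0],"delta_rot":[0,0,0.32],"hand":1},{"xyz":[-130,42,0],"delta_rot":[0,0,0.48],"hand":1},{"xyz":[-175,56,0],"delta_rot":[0,0,0.64],"hand":1},{"xyz":[-220,70,0],"delta_rot":[0,0,0.8],"hand":1}]'
python3 - <<'E'
from h import *
go(.50,-.2620,.10,-92.6)
E
```

```text
time_s: 4.58
position: [0.474, -0.0885, 0.0989]
tcp_rot: [[0.832, 0.554, -0.002], [0.554, -0.832, 0.001], [-0.001, -0.002, -1.0]]
force: [0.4, 1.1, -0.0]
opening: 0.225
grasp_force: 30.0
t 4.575 pos [ 0.474  -0.0885  0.0989] yaw -56.35 f [ 0.4  1.1 -0. ] open 0.225 grip 30.0
xyz mm [-74.5 158.9  -1.3] rot [-0.0016  0.0019  0.6326]
```

```bash
python3 -m handwheel '[{"xyz":[-20,45,0],"delta_rot":[0,0,0.16],"hand":1},{"xyz":[-40,90,0],"delta_rot":[0,0,0.32],"hand":1},{"xyz":[-60,130,0],"delta_rot":[0,0,0.48],"hand":1},{"xyz":[-70,150,0],"delta_rot":[0,0,0.6],"hand":1},{"xyz":[-70,150,0],"delta_rot":[0,0,0.6],"hand":1}]'; python3 -m handwheel '[{"xyz":[0,0,0],"delta_rot":[0,0,0],"hand":1},{"xyz":[0,0,0],"delta_rot":[0,0,0],"hand":1},{"xyz":[0,0,0],"delta_rot":[0,0,0],"hand":1},{"xyz":[0,0,0],"delta_rot":[0,0,0],"hand":1},{"xyz":[0,0,0],"delta_rot":[0,0,0],"hand":1}]';python3 - <<'E'
from h import *
# TCP 5mm behind block centre; block centre preplace at nest x=-60
n=np.array([.5805,-.2656]); a=np.radians(-2.6); u=np.array([np.cos(a),np.sin(a)])
p=n+u*(-.060); print(p)
go(*p,.0345,-92.6)
E
```

```text
time_s: 5.2
position: [0.5001, -0.2521, 0.0988]
tcp_rot: [[1.0, -0.008, -0.001], [-0.008, -1.0, 0.001], [-0.001, -0.001, -1.0]]
force: [-0.2, 0.5, 0.1]
opening: 0.223
grasp_force: 30.0
time_s: 5.82
position: [0.5006, -0.2505, 0.1002]
tcp_rot: [[1.0, -0.007, 0.0], [-0.007, -1.0, -0.0], [0.0, 0.0, -1.0]]
force: [0.2, -0.8, -0.1]
opening: 0.227
grasp_force: 30.0
[ 0.52056177 -0.26287822]
t 5.825 pos [ 0.5006 -0.2505  0.1002] yaw -90.38 f [ 0.2 -0.8 -0.1] open 0.227 grip 30.0
xyz mm [20.1 12.3 65.7] rot [ 0.0001 -0.0002  0.0387]
```

```bash
python3 -m handwheel '[{"xyz":[7,5,10],"delta_rot":[0,0,0.039],"hand":1},{"xyz":[14,10,30],"delta_rot":[0,0,0.039],"hand":1},{"xyz":[20,12,50],"delta_rot":[0,0,0.039],"hand":1},{"xyz":[20,12,62],"delta_rot":[0,0,0.039],"hand":1},{"xyz":[20,12,66],"delta_rot":[0,0,0.039],"hand":1}]'; python3 -m handwheel '[{"xyz":[0,0,0],"delta_rot":[0,0,0],"hand":1},{"xyz":[0,0,0],"delta_rot":[0,0,0],"hand":1},{"xyz":[0,0,0],"delta_rot":[0,0,0],"hand":1},{"xyz":[0,0,0],"delta_rot":[0,0,0],"hand":1},{"xyz":[0,0,0],"delta_rot":[0,0,0],"hand":1}]';python3 - <<'E'
from h import *
go(.5206,-.2629,.0341,-92.6)
t=vision.capture("top")[:,:,::-1];s=vision.capture("side")[:,:,::-1]
cv2.imwrite("pics/t1.png",t);cv2.imwrite("pics/s1.png",s)
a=cv2.resize(t[150:220,360:412],(416,560),interpolation=cv2.INTER_CUBIC)
b=cv2.resize(s[215:255,310:380],None,fx=5.4,fy=5.4,interpolation=cv2.INTER_CUBIC)
o=np.zeros((560,800,3),np.uint8);o[:,:416]=a;o[:b.shape[0],420:420+b.shape[1]]=b
cv2.imwrite("pics/c2.png",o)
E
```

```text
time_s: 6.45
position: [0.5198, -0.2624, 0.0333]
tcp_rot: [[0.999, -0.046, -0.001], [-0.046, -0.999, 0.001], [-0.002, -0.001, -1.0]]
force: [-0.0, -0.2, -0.9]
opening: 0.222
grasp_force: 30.0
time_s: 7.08
position: [0.5205, -0.2629, 0.0343]
tcp_rot: [[0.999, -0.046, 0.0], [-0.046, -0.999, -0.0], [0.0, 0.0, -1.0]]
force: [-0.4, -0.5, -0.1]
opening: 0.228
grasp_force: 30.0
t 7.075 pos [ 0.5205 -0.2629  0.0343] yaw -92.65 f [-0.4 -0.5 -0.1] open 0.228 grip 30.0
xyz mm [ 0.1 -0.   0.2] rot [ 0.0002 -0.0003 -0.0008]
```

View pics/c2.png

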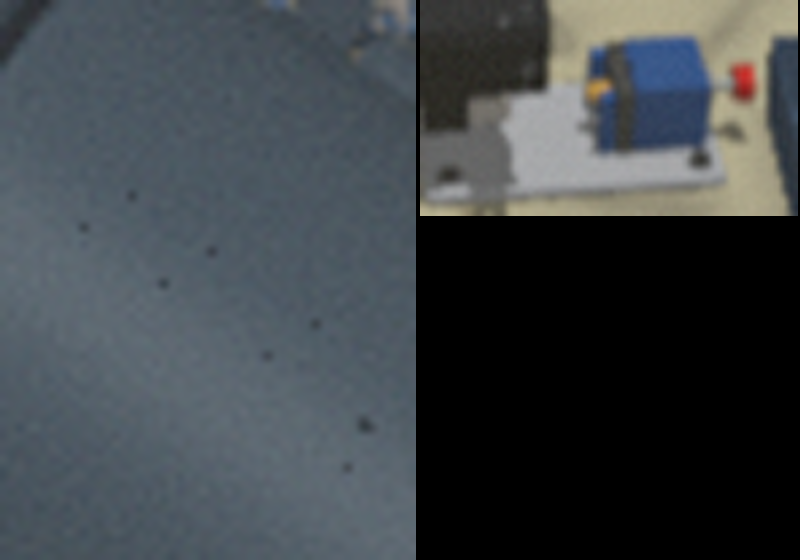

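The top view is blocked by the arm. The side view shows the block's front end at crop (490,110), short of the plunger at (597,88). I'll overlay predicted edges to check alignment.

Run:
```python
from h import *
s=cv2.imread("pics/s1.png");k=12;x0,y0,x1,y1=312,215,376,255
g=cv2.resize(s[y0:y1,x0:x1],None,fx=k,fy=k,interpolation=cv2.INTER_CUBIC)
n=np.array([.5805,-.2656]);a=np.radians(-2.6);u=np.array([np.cos(a),np.sin(a)]);v=np.array([-u[1],u[0]])
W=lambda x,y,z:[*(n+u*x/1000+v*y/1000),z/1000]
def poly(P,c):
    q=(w2px("side",np.array(P))-[x0,y0]+.5)*k-.5
    cv2.polylines(g,[np.round(q).astype(int)],False,c,1)
f=-30
poly([W(f-12,-10,36),W(f,-10,36),W(f,10,36),W(f-12,10,36)],(0,0,255));poly([W(f-12,-10,24),W(f,-10,24),W(f,-10,36)],(0,0,255))
poly([W(x,y,8) for x,y in[(-70,-40),(70,-40),(70,40),(-70,40),(-70,-40)]],(0,255,0))
poly([W(20,-21,8),W(20,-21,44),W(20,21,44)],(0,255,255))
poly([W(8,-5,30),W(8,0,25),W(8,5,30),W(8,0,35),W(8,-5,30)],(255,0,255))
poly([W(12,-21,19),W(12,-21,42),W(12,-13,42),W(20,-13,42)],(255,255,0))
cv2.imwrite("pics/ov.png",g)
```

```text
(no output)
```

View pics/ov.png

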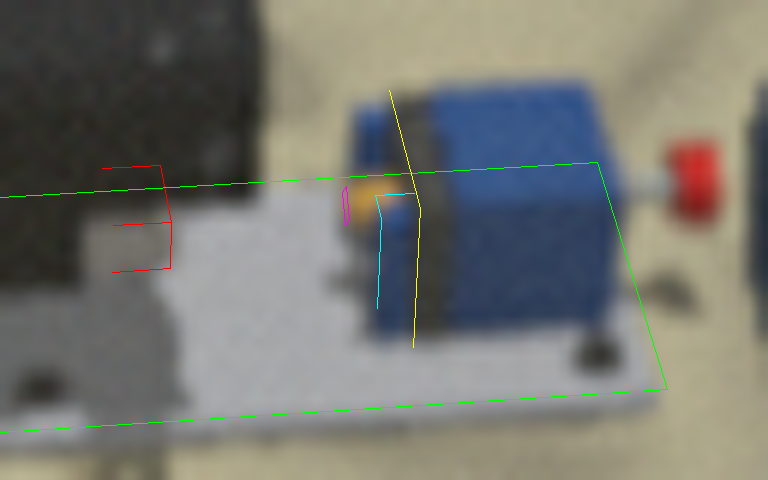

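Run:
```python
from h import *
s=cv2.imread("pics/s1.png");k=30;x0,y0,x1,y1=314,226,336,246
g=cv2.resize(s[y0:y1,x0:x1],None,fx=k,fy=k,interpolation=cv2.INTER_CUBIC)
g=np.clip((g.astype(float)-25)*1.6,0,255).astype(np.uint8)
n=np.array([.5805,-.2656]);a=np.radians(-2.6);u=np.array([np.cos(a),np.sin(a)]);v=np.array([-u[1],u[0]])
W=lambda x,y,z:[*(n+u*x/1000+v*y/1000),z/1000]
def poly(P,c):
    q=(w2px("side",np.array(P))-[x0,y0]+.5)*k-.5
    cv2.polylines(g,[np.round(q).astype(int)],False,c,1)
f=-30
poly([W(f-12,-10,36),W(f,-10,36),W(f,10,36),W(f-12,10,36)],(0,0,255));poly([W(f-12,-10,24),W(f,-10,24),W(f,-10,36)],(0,0,255))
cv2.imwrite("pics/ov2.png",g)
print(s[226:246,314:336].mean(2).astype(int))
```

```text
[[ 42  43  40  44  41  43  41  39  43  42  38  42  42  40  44  48  54  48
   44  82 140 158]
 [ 41  41  43  39  42  43  41  40  41  45  38  42  44  42  46  60  61  52
   44  84 147 166]
 [ 42  41  40  40  44  40  41  44  41  42  44  41  42  46  49  63  58  48
   43  81 144 161]
 [ 43  41  41  38  43  38  43  43  41  40  41  42  41  41  39  53  49  40
   38  80 145 162]
 [ 42  43  42  45  41  39  43  36  40  40  35  40  35  38  39  48  40  33
   38  90 151 169]
 [ 40  41  42  41  39  41  42  43  42  40  44  53  52  50  58  69  65  61
   70 113 161 173]
 [ 42  40  43  39  41  51  56  59  60  60  66  85  95 100 108 120 128 124
  128 145 164 171]
 [ 45  41  42  40  49  76  86  90  89  90  93 114 124 142 153 163 165 168
  164 166 167 166]
 [ 45  41  41  41  57  96 106 108 109 112 105 111 129 158 169 170 172 171
  170 167 172 166]
 [ 40  43  41  36  57  98 110 112 111 111 111 110 128 160 168 172 166 169
  166 168 168 170]
 [ 39  40  42  42  60  96 110 110 109 109 109 112 138 160 167 169 169 168
  168 170 170 167]
 [ 45  37  38  38  56  94 108 107 101 102 110 137 154 167 170 171 165 168
  169 167 167 167]
 [ 46  50  48  46  62  90 102 103  97  95 113 150 167 169 170 168 167 170
  167 168 167 168]
 [ 75  79  77  79  80  98 100 101 100  98 107 139 163 171 168 166 167 166
  168 167 169 167]
 [ 95 100 100 100 100  99 102  98  99 101 101 114 153 167 166 168 165 165
  166 166 167 169]
 [102 103 101 104 100 101 102 100 101  99  99 107 132 161 167 168 169 169
  169 166 169 165]
 [101 103 100 103 102 101 102 104 101 101 101  99 118 155 167 170 170 166
  166 170 166 167]
 [103 103 102 100 103 103 104 101 103 103 100  99 112 154 168 169 171 165
  168 166 166 166]
 [101 102 102 102 104 101 100 102 102 102 100  98 110 154 171 169 169 169
  169 169 168 169]
 [ 90  88  89  98 104 102 102 100 101  99 100  99 114 157 170 169 166 167
  169 167 169 167]]
```

View pics/ov2.png

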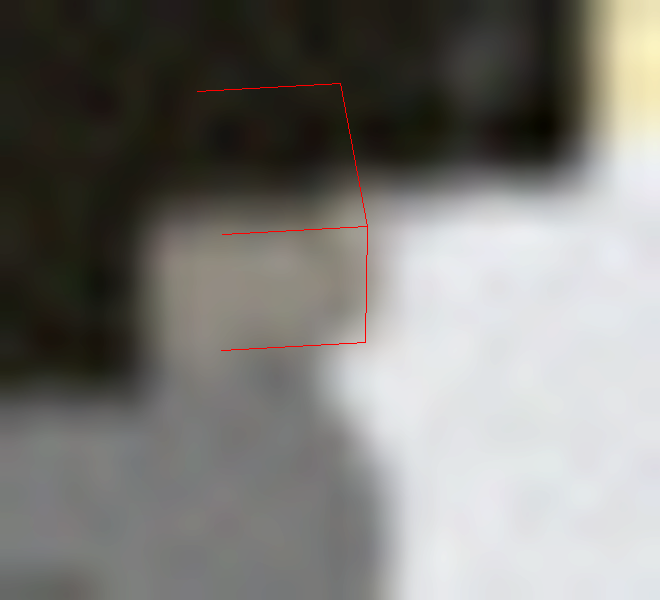

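The overlay agrees with the picture: block front edge at x≈370 and bottom edge at y≈345, both within 1 mm. Moving in.

```bash
python3 -m handwheel '[{"xyz":[6,0,0],"delta_rot":[0,0,0],"hand":1},{"xyz":[16,0,0],"delta_rot":[0,0,0],"hand":1},{"xyz":[26,0,0],"delta_rot":[0,0,0],"hand":1},{"xyz":[33,0,0],"delta_rot":[0,0,0],"hand":1},{"xyz":[36,0,0],"delta_rot":[0,0,0],"hand":1}]'; python3 -m handwheel '[{"xyz":[1,0,0],"delta_rot":[0,0,0],"hand":1},{"xyz":[2,0,0],"delta_rot":[0,0,0],"hand":1},{"xyz":[4,0,0],"delta_rot":[0,0,0],"hand":1},{"xyz":[6,0,0],"delta_rot":[0,0,0],"hand":1},{"xyz":[7,0,0],"delta_rot":[0,0,0],"hand":1}]'
python3 - <<'E'
from h import *
go(.5205+.999*.05,-.2629-.046*.05,.0342,-92.6)
E
```

```text
time_s: 7.8
position: [0.5562, -0.2644, 0.0339]
tcp_rot: [[0.999, -0.045, -0.002], [-0.045, -0.999, 0.0], [-0.002, -0.0, -1.0]]
force: [-3.4, 0.2, 1.3]
opening: 0.226
grasp_force: 30.0
time_s: 8.43
position: [0.5627, -0.2646, 0.0339]
tcp_rot: [[0.999, -0.046, -0.002], [-0.046, -0.999, 0.001], [-0.002, -0.001, -1.0]]
force: [-5.5, -1.0, 1.2]
opening: 0.222
grasp_force: 30.0
t 8.425 pos [ 0.5627 -0.2646  0.0339] yaw -92.64 f [-5.5 -1.   1.2] open 0.222 grip 30.0
xyz mm [ 7.8  0.3 -0.3] rot [-0.0006  0.0017 -0.0007]
```

```bash
python3 -m handwheel '[{"xyz":[0.5,0,0],"delta_rot":[0,0,0],"hand":1},{"xyz":[1,0,0],"delta_rot":[0,0,0],"hand":1},{"xyz":[1.5,0,0],"delta_rot":[0,0,0],"hand":1},{"xyz":[2,0,0],"delta_rot":[0,0,0],"hand":1},{"xyz":[2.5,0,0],"delta_rot":[0,0,0],"hand":1}]'; python3 -m handwheel '[{"xyz":[0.3,0,0],"delta_rot":[0,0,0],"hand":1},{"xyz":[0.6,0,0],"delta_rot":[0,0,0],"hand":1},{"xyz":[0.9,0,0],"delta_rot":[0,0,0],"hand":1},{"xyz":[1,0,0],"delta_rot":[0,0,0],"hand":1},{"xyz":[1,0,0],"delta_rot":[0,0,0],"hand":1}]'
python3 - <<'E'
from h import *
go(.5205+.999*.05,-.2629-.046*.05,.0342,-92.6)
E
```

```text
time_s: 9.05
position: [0.5647, -0.2647, 0.0338]
tcp_rot: [[0.999, -0.046, -0.003], [-0.046, -0.999, 0.001], [-0.003, -0.001, -1.0]]
force: [-6.3, -0.4, 2.4]
opening: 0.228
grasp_force: 30.0
time_s: 9.68
position: [0.5655, -0.2647, 0.0338]
tcp_rot: [[0.999, -0.046, -0.003], [-0.046, -0.999, 0.001], [-0.003, -0.001, -1.0]]
force: [-6.6, -1.1, 0.7]
opening: 0.226
grasp_force: 30.0
t 9.675 pos [ 0.5655 -0.2647  0.0338] yaw -92.63 f [-6.6 -1.1  0.7] open 0.226 grip 30.0
xyz mm [ 4.9  0.3 -0.4] rot [-0.0009  0.0029 -0.0005]
```

```bash
python3 -m handwheel '[{"xyz":[0.3,0,0],"delta_rot":[0,0.001,0],"hand":1},{"xyz":[0.6,0,0],"delta_rot":[0,0.002,0],"hand":1},{"xyz":[0.9,0,0],"delta_rot":[0,0.003,0],"hand":1},{"xyz":[1.2,0,0],"delta_rot":[0,0.003,0],"hand":1},{"xyz":[1.5,0,0],"delta_rot":[0,0.003,0],"hand":1}]'
python3 - <<'E'
from h import *
go(.5205+.999*.05,-.2629-.046*.05,.0342,-92.6)
E
```

```text
time_s: 10.3
position: [0.5667, -0.2648, 0.0338]
tcp_rot: [[0.999, -0.046, -0.001], [-0.046, -0.999, 0.001], [-0.001, -0.001, -1.0]]
force: [-6.5, -1.3, 1.1]
opening: 0.225
grasp_force: 30.0
t 10.3 pos [ 0.5667 -0.2648  0.0338] yaw -92.63 f [-6.5 -1.3  1.1] open 0.225 grip 30.0
xyz mm [ 3.7  0.3 -0.4] rot [-0.001   0.0006 -0.0005]
```

```bash
python3 -m handwheel '[{"xyz":[0.3,0,0],"delta_rot":[0,0,0],"hand":1},{"xyz":[0.6,0,0],"delta_rot":[0,0,0],"hand":1},{"xyz":[0.9,0,0],"delta_rot":[0,0,0],"hand":1},{"xyz":[1.2,0,0],"delta_rot":[0,0,0],"hand":1},{"xyz":[1.2,0,0],"delta_rot":[0,0,0],"hand":1}]'
python3 - <<'E'
from h import *
go(.5205+.999*.05,-.2629-.046*.05,.0342,-92.6)
E
```

```text
time_s: 10.92
position: [0.5676, -0.2648, 0.0337]
tcp_rot: [[0.999, -0.046, -0.001], [-0.046, -0.999, 0.001], [-0.001, -0.001, -1.0]]
force: [-6.8, -1.6, 2.1]
opening: 0.226
grasp_force: 30.0
t 10.925 pos [ 0.5676 -0.2648  0.0337] yaw -92.62 f [-6.8 -1.6  2.1] open 0.226 grip 30.0
xyz mm [ 2.9  0.3 -0.5] rot [-0.0011  0.0012 -0.0003]
```

```bash
python3 -m handwheel '[{"xyz":[0.3,0.1,-0.1],"delta_rot":[0,0,0],"hand":1},{"xyz":[0.6,0.2,-0.2],"delta_rot":[0,0,0],"hand":1},{"xyz":[0.9,0.3,-0.3],"delta_rot":[0,0,0],"hand":1},{"xyz":[1.2,0.3,-0.3],"delta_rot":[0,0,0],"hand":1},{"xyz":[1.2,0.3,-0.3],"delta_rot":[0,0,0],"hand":1}]'
python3 - <<'E'
from h import *
go(.5205+.999*.05,-.2629-.046*.05,.0342,-92.6)
E
```

```text
time_s: 11.55
position: [0.5676, -0.2648, 0.0338]
tcp_rot: [[0.999, -0.045, -0.004], [-0.045, -0.999, 0.002], [-0.004, -0.002, -1.0]]
force: [-8.5, -2.1, 2.3]
opening: 0.224
grasp_force: 30.0
t 11.55 pos [ 0.5676 -0.2648  0.0338] yaw -92.6 f [-8.5 -2.1  2.3] open 0.224 grip 30.0
xyz mm [ 2.8  0.3 -0.4] rot [-0.002   0.0038 -0.    ]
```

```bash
python3 -m handwheel '[{"xyz":[0.3,0,0],"delta_rot":[0,0.002,0],"hand":1},{"xyz":[0.6,0,0],"delta_rot":[0,0.004,0],"hand":1},{"xyz":[0.9,0,0],"delta_rot":[0,0.005,0],"hand":1},{"xyz":[1,0,0],"delta_rot":[0,0.005,0],"hand":1},{"xyz":[1,0,0],"delta_rot":[0,0.005,0],"hand":1}]'
python3 - <<'E'
from h import *
go(.5205+.999*.05,-.2629-.046*.05,.0342,-92.6)
print(bot.read_state()["moment"])
E
```

```text
time_s: 12.18
position: [0.5677, -0.2647, 0.0337]
tcp_rot: [[0.999, -0.045, -0.001], [-0.045, -0.999, 0.002], [-0.001, -0.002, -1.0]]
force: [-10.7, -2.4, 2.6]
opening: 0.221
grasp_force: 30.0
t 12.175 pos [ 0.5677 -0.2647  0.0337] yaw -92.58 f [-10.7  -2.4   2.6] open 0.221 grip 30.0
xyz mm [ 2.8  0.3 -0.5] rot [-0.0024  0.0008  0.0003]
[-0.45059083  2.05546416 -0.02177792]
```

```bash
python3 -m handwheel '[{"xyz":[0.3,0.2,-0.2],"delta_rot":[0.001,0.001,0],"hand":1},{"xyz":[0.6,0.4,-0.4],"delta_rot":[-0.001,0.002,0],"hand":1},{"xyz":[0.9,0.6,-0.6],"delta_rot":[-0.002,0.003,0],"hand":1},{"xyz":[1.2,0.6,-0.6],"delta_rot":[-0.002,0.004,0],"hand":1},{"xyz":[1.5,0.6,-0.6],"delta_rot":[-0.002,0.005,0],"hand":1}]'; python3 -m handwheel '[{"xyz":[0,0,0],"delta_rot":[0,0,0],"hand":1},{"xyz":[0,0,0],"delta_rot":[0,0,0],"hand":1},{"xyz":[0,0,0],"delta_rot":[0,0,0],"hand":1},{"xyz":[0,0,0],"delta_rot":[0,0,0],"hand":1},{"xyz":[0,0,0],"delta_rot":[0,0,0],"hand":1}]'
python3 - <<'E'
from h import *
go(.5205+.999*.05,-.2629-.046*.05,.0342,-92.6)
print(bot.read_state()["moment"])
s=vision.capture("side")[:,:,::-1];cv2.imwrite("pics/s2.png",s)
k=12;x0,y0,x1,y1=312,210,376,255
g=cv2.resize(s[y0:y1,x0:x1],None,fx=k,fy=k,interpolation=cv2.INTER_CUBIC)
g=np.clip((g.astype(float)-20)*1.4,0,255).astype(np.uint8);cv2.imwrite("pics/e.png",g)
E
```

```text
time_s: 12.8
position: [0.5677, -0.2648, 0.0337]
tcp_rot: [[0.999, -0.045, 0.001], [-0.045, -0.999, 0.002], [0.001, -0.002, -1.0]]
force: [-13.8, -2.4, 3.6]
opening: 0.225
grasp_force: 30.0
time_s: 13.42
position: [0.5677, -0.2648, 0.0337]
tcp_rot: [[0.999, -0.045, 0.001], [-0.045, -0.999, 0.002], [0.001, -0.002, -1.0]]
force: [-12.5, -1.6, 3.2]
opening: 0.231
grasp_force: 30.0
t 13.425 pos [ 0.5677 -0.2648  0.0337] yaw -92.57 f [-12.5  -1.6   3.2] open 0.231 grip 30.0
xyz mm [ 2.8  0.3 -0.5] rot [-0.0019 -0.0009  0.0006]
[-0.39877367  2.43814921 -0.07839209]
```

View pics/e.png

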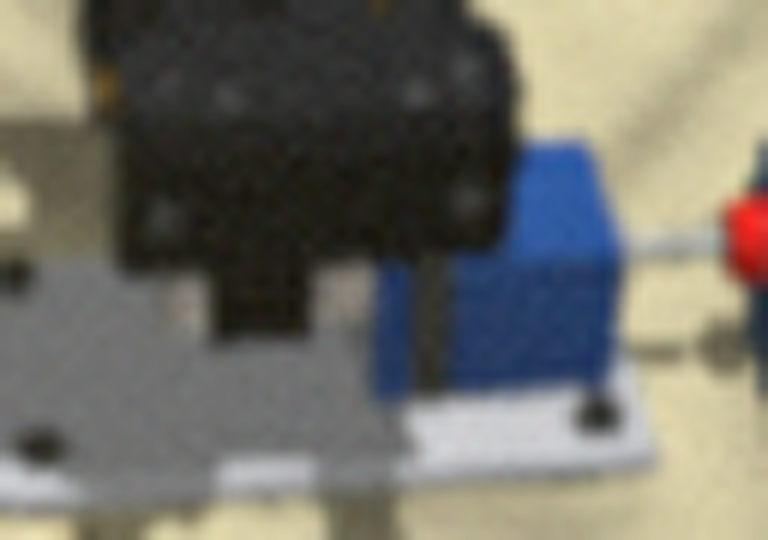

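The side view shows the block end past the cheek edge at (375,300). The red button's left edge has moved from 668 to about 725, roughly 12–14 mm, so the plunger is fully in. The TCP no longer advances and the push is about 13 N.

```bash
python3 -c "
from rig import workorder; print(workorder.hand_in())"
```

```text
the job is handed in; nothing more can be done
None
```

The long block is gripped and pressed against the hard stop with about 13 N, as shown by the force reading, the halted tool and the button's travel; I handed the job in at about 13.5 s, and no verdict came back.

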